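# Find where the slide-drying box cover binds

### The job

The clear cover of the slide-drying box binds somewhere along its rails. Slide it by its orange grip towards the red marker, letting it push the marker ahead of it, until you clearly feel it bind, without forcing it any further; then back it off until the gap between cover and marker is about 15 mm, and let go. The marker, moved by nothing but the cover, stays behind to show the place; leave the other things on the bench alone.

Things in the scene. Friction and masses are not known exactly. Their poses are not given: they have to be found in the camera images.
- box: White slide-drying box fixed to the marble bench, 176 mm (its x) by 400 mm (its y) by 80 mm high over its rails, open on top where the cover is not; blue slide racks inside. Origin: centre of its underside. Its x points away from the robot, its y (to the robot's left) along the rails, the way the cover is to be slid, towards the marker; it stands turned by up to 20 degrees.
- rail: Aluminium rail, 18 x 400 x 14 mm, part of the box, along its edge nearest the robot; origin at its centre. The tight spot is hidden in it, met 70 to 180 mm from the cover's start. There resistance rises springily by 1.2 N per mm: 4 to 18 N on top of the running friction is clearly felt and not forced (8 N is a good aim), more is forcing. The cover does not run free beyond it.
- cover: Clear cover plate with aluminium end strips, 138 mm (x) by 130 mm (y), 0.25 to 0.5 kg, its upper face 80 mm above the bench, sliding only along the box's y. Axes as the box; origin at the middle of the plate, 68 mm above the bench. It runs with about 1.5 N of friction and stays where it is left; pushing the marker adds about 0.8 N.
- cover_grip (a point): On the cover's orange upright grip bar: middle of its top face, 114 mm above the bench. The bar is 70 mm long (box x), 16 mm thick (box y) and stands 34 mm above the plate; pinch it across its thickness, from above.
- cover_edge (a point): Middle of the upright front face of the cover's steel pusher tab, above the far rail, 87 mm above the bench; axes as the box. This face pushes the marker. It is 65 mm ahead of the grip bar's middle along y and 79 mm to the side of it along x.
- rider: Red plastic marker, 24 mm (x) by 14 mm (y) by 18 mm high, riding on the far rail; slides along the box's y only, with about 0.8 N of friction, and stays where it is left. Axes as the box, origin at the centre of its underside.
- rider_face (a point): Middle of the marker's face turned to the cover. Its distance ahead of cover_edge along the box's y is the gap between cover and marker: 10 to 80 mm at the start, 0 when they touch.
- jar: Bystander: empty glass staining jar, 64 mm wide, 85 mm high, open; origin under its centre. Beside one end of the box.
- bottle: Bystander: amber bottle with black cap, 58 mm wide, 105 mm high; origin under its centre. Beside the other end of the box.
- slide_case: Bystander: blue slide case, 85 x 95 x 30 mm, lying beyond the box; origin under its centre.
- dish: Bystander: clear culture dish, 86 mm wide, 14 mm high, lying beyond the box; origin under its centre.

How it is judged:
By the outcome, as a careful person would: the job done as asked, in the order asked, and still so for the second after the job is handed in, with the robot touching nothing.
It also fails if it takes over 43 s, if anything falls off the work surface, if the arm or the gripper's body presses on something with over 40 N, if the wrist force passes 120 N, or if a joint passes its speed limit or range.

### The arm

A 7-joint arm with a two-finger parallel gripper is mounted at the origin on the work surface. World frame = base frame: x ahead of the robot, y to its left, z up, the work surface at z = 0. Lengths are in mm, angles in rad, forces in N, time in s.
With the tool pointing down it reaches from about 425 to 800 mm from the base axis. Payload 8.3 kg.
Tool frame: the origin (TCP) lies on the centre line of the jaws, within the pads' length; the fingertips stand ahead of it and the grasp point (between the pads) lies 6 mm ahead of it (arm.finger_overhang is the x of the fingertips in the tool frame, in mm); x points along the fingers, z is the direction in which the jaws open and shut, and the axes are right-handed (so a half turn about x gives the same grasp; the last joint's range is limited). The gripper opens to 85 mm and grips with 20 to 120 N. Pads are 22 mm wide; open, the fingers measure 114 mm over their backs; the gripper's body (76 mm by 85 mm) begins 54 mm behind the grasp point. The pads swing forward as they close: fully open they stand 13 mm farther back than shut.
Start: joints at [-1.343, 0.383, 0.016, 1.37, -0.006, 1.388, -0.046], TCP at [179.149, 598.757, 256.279] pointing down, gripper open.
Joint ranges: [-2.95, 2.95], [-0.25, 2.06], [-1.52, 1.56], [0.18, 2.33], [-1.44, 4.58], [0.02, 2.06], [-3.01, 3.01]. Speed limits (rad/s): [2.39, 2.39, 3.01, 3.01, 3.14, 3.14, 3.14].

### API

Orientations are given as [roll, pitch, yaw] about the fixed x, y, z axes, in that order (R = Rz(yaw) Ry(pitch) Rx(roll)).
In Python, from plant import arm, optics gives the robot as it stands.
- The arm moves only by the tool drive_tool, never from a script. Its argument "plan" is a list that holds one entry, the list of rows, each a list of 5 numbers: the shift along the tool's x, y, z in m, then the turn about the tool's x in degrees, then the finger opening in m, from 0 to 0.0854. In form: [[[x, y, z, twist, jaw], ...]]. A call has 1 to 5 rows; each row shifts and turns the commanded pose from where the row before left it, along the tool's axes as they then stand; what a row does not reach is not made up. A row lasts 1/10 s, in which the tool goes at most 50 mm and 8.59 degrees, less where a joint would pass 70% of its speed; a pose out of reach is approached as far as the arm can. A call is refused whole if a number of a shift passes 0.05 or a number of a turn 8.59, either way. A call with a gripper value outside its range is refused whole. The fingers move at their own pace and stop on an object; "newtons" is the grip in N (left out, the last holds). Time passes only in rows, so rows that do not move let the fingers close. It gives the time, the measured TCP pose, the force and the opening at its end, in the units of the state.
- arm.read_state(): the state, without advancing time (a new reading comes with each control period).
- optics.camera(name): name is "side" or "top" or "wrist"; returns a dict with "frame" (420x560x3 uint8, red, green, blue), "depth" (420x560 float32, mm along the optical axis (not along the pixel's ray), 0 where there is no reading), "K" (3x3 intrinsics, pixels), "rvec" (rotation vector, rad) and "tvec" (3), from world to camera coordinates, as OpenCV has them. Camera axes: x right, y down, z forward; pixel columns grow to the right and rows downward; lengths in mm; the calibration is good to about 2 mm. The wrist camera is an equidistant fisheye: a pixel r from the principal point sees the ray r / f radians off the axis. A picture is of the moment at which its call begins.
- arm.job_done(): hands the job in, once; it reports no verdict.
The state is a dict: "t": time; "joints": joint angles; "qd": joint speeds; "joint_torque": joint torques, N m; "tool_pos": TCP position; "tcp_rot": TCP orientation; "contact_force": force on the tool from outside, world axes, zero at the start; "ft_torque": the same for the moment, N m; "grip_width": opening from 0.0 (shut) to 1.0 (fully open).
Only numpy, scipy, OpenCV 4.12 (cv2) and the standard library are available. Lean on these libraries where they do the work, as an engineer would, in place of code of your own. Each camera call takes 0.05 s, during which the arm holds its last target. There are 200 camera calls.

## Working session

There is one attempt and no reset: what is moved stays moved. The work goes in short steps, Python scripts to look and compute and a tool call to move; the robot and the scene stay as the last step left them, time stands still between calls to the robot, and variables do not carry over. Pictures are saved under pics/ and viewed, about 8 in all and at most 12, crops included, and the job is handed in when it is done.

Besides the shell and the picture viewer there is one more tool, called after "Emit:" by a JSON object that holds its "name" and its "arguments", one argument or row to a line. drive_tool: Moves the arm, as the interface text tells. Its arguments: {"type":"object","properties":{"plan":{"type":"array"},"newtons":{"type":"number"}},"required":["plan"]}

```bash
mkdir -p pics; ls
cat > h.py <<'E'
import numpy as np, cv2
from plant import arm, optics
def ray(c,u,v):
    R=cv2.Rodrigues(np.array(c["rvec"],float))[0]; t=np.array(c["tvec"],float).ravel(); K=np.array(c["K"])
    d=np.array([(u-K[0,2])/K[0,0],(v-K[1,2])/K[1,1],1.])
    return -R.T@t, R.T@d
def onz(c,u,v,z):
    o,d=ray(c,u,v); return o+d*(z-o[2])/d[2]
def deproj(c,u,v):
    o,d=ray(c,u,v); return o+d*c["depth"][int(v),int(u)]
E
python3 - <<'E'
from h import *
print(arm.read_state(), arm.finger_overhang)
a=[optics.camera(n) for n in("top","side")]
for n,c in zip(("top","side"),a):
    print(n,c["K"],np.ravel(c["rvec"]),np.ravel(c["tvec"]),ray(c,280,210))
    cv2.imwrite(f"pics/{n}0.png",c["frame"][:,:,::-1])
E
```

```text
pics
{'t': 0.0, 'joints': array([-1.34292318,  0.38422188,  0.01638256,  1.37113   , -0.0062963 ,
        1.38817563, -0.04649763]), 'qd': array([ 0.00048184,  0.00039557, -0.00014241,  0.0002606 , -0.00096176,
        0.00140137,  0.00088841]), 'joint_torque': array([ 6.10727184e-04, -6.27595997e+01,  8.44114590e-01, -3.71832418e+01,
        1.63172465e-02,  1.37875628e-02, -2.99221767e-05]), 'tool_pos': array([179.0281852 , 598.35588181, 255.29995877]), 'tcp_rot': array([-3.12101656,  1.56891099, -1.8409344 ]), 'contact_force': array([-0.41719547, -0.57938177,  0.61418702]), 'ft_torque': array([ 0.03637118,  0.06474116, -0.04134099]), 'grip_width': 0.9978369081184972} 25.0
top [[462.81432663   0.         280.54018165]
 [  0.         462.81432663 210.46989249]
 [  0.           0.           1.        ]] [ 2.23234563 -2.19622998  0.08410868] [   7.30866797  618.8523588  1111.837518  ] (array([ 568.58331606,   52.6397244 , 1137.17034659]), array([ 0.0454871 , -0.03013052, -0.99851163]))
side [[433.03996062   0.         280.98354278]
 [  0.         433.03996062 215.67089936]
 [  0.           0.           1.        ]] [ 2.35589757 -0.60926696  0.24293858] [-530.63505963  289.25522073  755.33196546] (array([ 319.01948915, -502.20731222,  762.7469491 ]), array([ 0.3316289 ,  0.58370743, -0.74127226]))
```

View pics/top0.png

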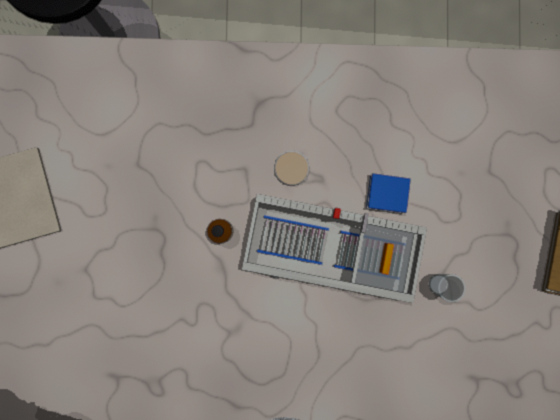

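View pics/side0.png

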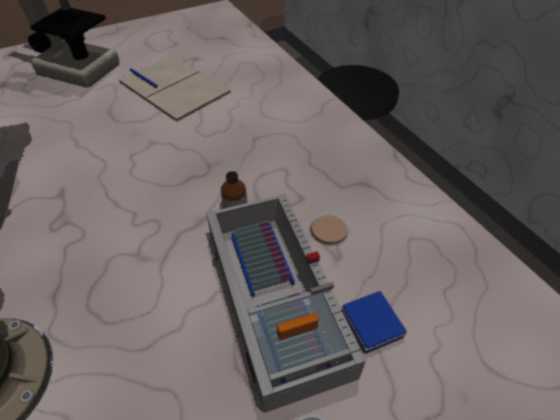

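The top view shows the orange bar at (388,259), the marker at (337,213) and the box turned about −10°. The side view shows the bar at (297,326), the marker at (313,257) and the tab at (322,287). Next I measure them.

```bash
cat >> h.py <<'E'
def blob(c,lo,hi,amin=15):
    m=cv2.inRange(cv2.cvtColor(c["frame"],cv2.COLOR_RGB2HSV),np.array(lo),np.array(hi))
    cs=cv2.findContours(m,cv2.RETR_EXTERNAL,cv2.CHAIN_APPROX_NONE)[0]
    return [k for k in cs if cv2.contourArea(k)>amin]
ORANGE=((10,180,120),(25,255,255)); RED=((0,170,90),(6,255,255))
def rect(c,k,z):
    p=np.array([onz(c,u,v,z)[:2] for u,v in k[:,0,:].astype(float)],np.float32)
    return cv2.minAreaRect(p)
E
python3 - <<'E'
from h import *
for n in("top","side"):
    c=optics.camera(n)
    for nm,col,z in(("orange",ORANGE,114),("red",RED,98)):
        for k in blob(c,*col):
            m=cv2.moments(k);u,v=m["m10"]/m["m00"],m["m01"]/m["m00"]
            print(n,nm,cv2.contourArea(k),(u,v),"plane",onz(c,u,v,z).round(1),"depth",deproj(c,u,v).round(1),rect(c,k,z))
    big=cv2.resize(c["frame"],None,fx=4,fy=4,interpolation=cv2.INTER_CUBIC)
    y,x=(185,235) if n=="top" else (190,200)
    cv2.imwrite(f"pics/{n}1.png",big[y*4:y*4+(125 if n=="top" else 150)*4+80, x*4:x*4+800,::-1][:600])
c=optics.camera("top")
# white box near/far upper edge by depth: points with z 70..84
v,u=np.mgrid[180:320,230:440]; o,_=ray(c,0,0)
P=np.array([deproj(c,a,b) for a,b in zip(u.ravel(),v.ravel())])
q=P[(P[:,2]>72)&(P[:,2]<86)][:,:2].astype(np.float32)
print(len(q),cv2.minAreaRect(q))
E
```

```text
top orange 153.0 (387.6503267973856, 258.4117647058824) plane [ 511.7 -219.   114. ] depth [ 511.7 -219.   114. ] ((511.7086486816406, -218.9364013671875), (13.781516075134277, 66.49205017089844), 79.88209533691406)
top red 35.5 (336.47417840375584, 213.15962441314554) plane [ 611.  -106.3   98. ] depth [ 610.9 -106.2   98.9] ((610.2197265625, -106.39080047607422), (20.35800552368164, 11.334933280944824), 0.5742269158363342)
side orange 253.0 (297.37549407114625, 322.0013175230566) plane [ 513.5 -221.9  114. ] depth [ 513.5 -221.9  113.9] ((514.212646484375, -221.97938537597656), (13.130542755126953, 66.59827423095703), 79.6825180053711)
side red 34.0 (312.69117647058823, 255.36764705882354) plane [ 614.3 -109.9   98. ] depth [ 614.9 -109.2   96.8] ((614.4046020507812, -109.79010772705078), (9.910176277160645, 19.73630142211914), 78.11688232421875)
6299 ((528.3824462890625, -135.0714874267578), (458.3621520996094, 179.68003845214844), 79.77467346191406)
```

```bash
cat >> h.py <<'E'
from scipy.spatial.transform import Rotation as Rn
YAW=np.deg2rad(-10.1); BY=np.array([-np.sin(YAW),np.cos(YAW),0]); BX=np.array([np.cos(YAW),np.sin(YAW),0])
def to(p,s=None):
    """shift to p in mm in present tool axes, twist (deg) to line jaws up with box y"""
    s=s or arm.read_state(); R=Rn.from_euler("xyz",s["tcp_rot"]).as_matrix()
    tw=[]
    for sg in(1,-1):
        b=R.T@(sg*BY); tw.append(np.rad2deg(np.arctan2(-b[1],b[2])))
    print("t",s["t"],"tcp",s["tool_pos"].round(1),"F",s["contact_force"].round(1),"x,z axes",R[:,0].round(3),R[:,2].round(3),"twists",np.round(tw,1),"shift",(R.T@(np.array(p)-s["tool_pos"])).round(1))
E
python3 - <<'E'
from h import *
to([420,400,255]);to([512,-220,200])
E
```

```text
t 0.25 tcp [179.1 598.6 255.8] F [ 1.  -1.1  0.2] x,z axes [-0.    -0.001 -1.   ] [ 0.287  0.958 -0.001] twists [ -6.6 173.4] shift [   0.9 -287.7 -121.2]
t 0.25 tcp [179.1 598.6 255.8] F [ 1.  -1.1  0.2] x,z axes [-0.    -0.001 -1.   ] [ 0.287  0.958 -0.001] twists [ -6.6 173.4] shift [  56.4 -553.6 -688.8]
```

View pics/top1.png

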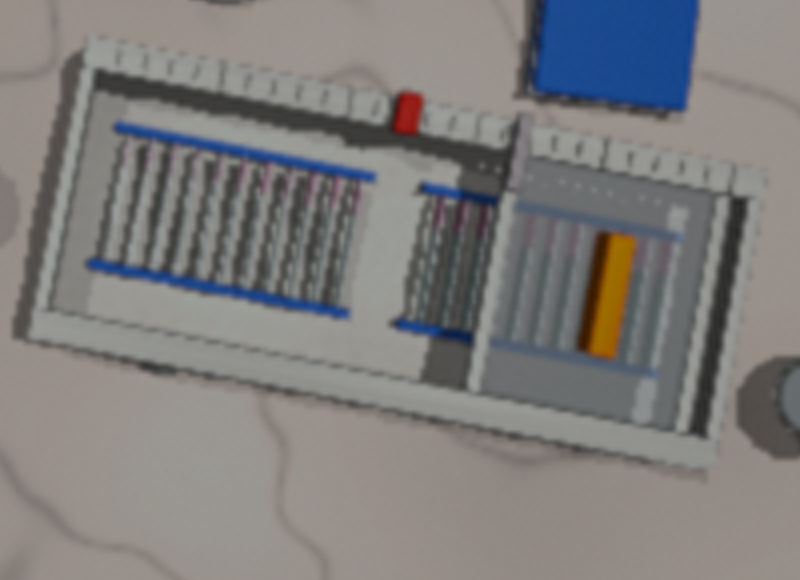

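Emit:
{"name": "drive_tool", "arguments": {
  "plan": [
    [[0,-0.03,-0.02,-6.6,0.085],[0,-0.04,-0.03,0,0.085],[0,-0.04,-0.03,0,0.085],[0,-0.04,-0.03,0,0.085],[0,-0.04,-0.03,0,0.085]]
  ],
  "newtons": 40
}}

```text
t: 0.75
tool_pos: [339.8, 423.2, 256.4]
tcp_rot: [0.045, 1.571, 1.44]
contact_force: [1.2, 0.7, -0.2]
grip_width: 0.994
```

Emit:
{"name": "drive_tool", "arguments": {
  "plan": [
    [[0,-0.04,-0.03,0,0.085],[0,-0.04,-0.03,0,0.085],[0,-0.04,-0.03,0,0.085],[0,-0.04,-0.03,0,0.085],[0,-0.04,-0.03,0,0.085]]
  ]
}}

```text
t: 1.25
tool_pos: [510.5, 240.6, 256.5]
tcp_rot: [-0.541, 1.57, 0.855]
contact_force: [1.6, 0.6, 0.7]
grip_width: 0.998
```

Emit:
{"name": "drive_tool", "arguments": {
  "plan": [
    [[0,-0.01,-0.045,0,0.085],[0,-0.01,-0.045,0,0.085],[0,-0.01,-0.045,0,0.085],[0,-0.01,-0.045,0,0.085],[0,-0.01,-0.045,0,0.085]]
  ]
}}

```text
t: 1.75
tool_pos: [519.1, 10.2, 256.4]
tcp_rot: [-0.53, 1.57, 0.866]
contact_force: [1.0, 1.0, 0.4]
grip_width: 0.994
```

Emit:
{"name": "drive_tool", "arguments": {
  "plan": [
    [[0,-0.01,-0.045,0,0.085],[0,-0.01,-0.045,0,0.085],[0,-0.01,-0.045,0,0.085],[0,0,-0.045,0,0.085],[0,0,-0.02,0,0.085]]
  ]
}}

```text
t: 2.25
tool_pos: [512.3, -195.4, 256.5]
tcp_rot: [-3.082, 1.569, -1.692]
contact_force: [0.0, -0.5, 0.3]
grip_width: 0.996
```

Run:
```python
from h import *
c=optics.camera("wrist"); cv2.imwrite("pics/w0.png",c["frame"][:,:,::-1])
to([512,-220,112])
for n in ("top","side"):
    c=optics.camera(n)
    for k in blob(c,*ORANGE): print(n,cv2.contourArea(k),rect(c,k,114))
```

```text
t 2.3 tcp [ 511.6 -197.4  256.6] F [-1.2 -1.6  0.2] x,z axes [-0.    -0.003 -1.   ] [ 0.183  0.983 -0.003] twists [ -0.4 179.6] shift [144.7  -4.5 -21.7]
top 41.0 ((534.7994995117188, -221.92803955078125), (17.844207763671875, 13.441275596618652), 0.28197017312049866)
side 193.5 ((523.0242919921875, -224.21177673339844), (14.331555366516113, 48.47254943847656), 79.39769744873047)
```

Emit:
{"name": "drive_tool", "arguments": {
  "plan": [
    [[0.03,-0.004,-0.022,0,0.085],[0.04,0,0,0,0.07],[0.02,0,0,0,0.06],[0,0,0,0,0.06]]
  ]
}}

```text
t: 2.8
tool_pos: [512.9, -209.8, 163.0]
tcp_rot: [1.385, 1.565, 2.783]
contact_force: [0.7, 0.2, 0.4]
grip_width: 0.702
```

Run:
```python
from h import *
c=optics.camera("wrist"); cv2.imwrite("pics/w1.png",c["frame"][:,:,::-1])
to([512,-220,112])
K=c["K"];R=cv2.Rodrigues(np.ravel(c["rvec"]))[0];t=np.ravel(c["tvec"]);o=-R.T@t
def fo(u,v,z):
    x,y=u-K[0][2],v-K[1][2];r=np.hypot(x,y);th=r/K[0][0]
    d=R.T@np.array([x/r*np.sin(th),y/r*np.sin(th),np.cos(th)]);return o+d*(z-o[2])/d[2]
print(o)
for k in blob(c,*ORANGE):
    p=np.array([fo(u,v,114)[:2] for u,v in k[:,0,:]],np.float32)
    print(cv2.contourArea(k),cv2.boundingRect(k),cv2.minAreaRect(p))
```

```text
t 2.85 tcp [ 513.9 -210.6  165.3] F [-0.2  0.8  1. ] x,z axes [-0.003  0.001 -1.   ] [0.172 0.985 0.001] twists [   0.2 -179.8] shift [53.3  0.1 -9.6]
[ 434.44221494 -197.46918128  282.32790487]
1144.0 (248, 252, 27, 54) ((527.8834838867188, -224.34469604492188), (15.191845893859863, 36.553977966308594), 80.48722076416016)
138.0 (247, 199, 21, 10) ((481.2969970703125, -217.55615234375), (10.896949768066406, 5.073024749755859), 79.96572875976562)
```

View pics/w1.png

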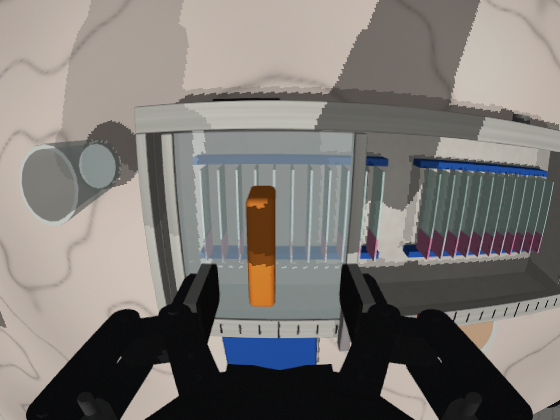

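The wrist view shows the bar at (262,245), roughly 10 mm off the jaw centre at column ≈280. I shift by that amount and descend.

Emit:
{"name": "drive_tool", "arguments": {
  "plan": [
    [[0,0,-0.01,0,0.06],[0.015,0,0,0,0.06],[0.02,0,0,0,0.06],[0.015,0,0,0,0.05],[0,0,0,0,0.045]]
  ]
}}

```text
t: 3.35
tool_pos: [511.8, -222.2, 115.3]
tcp_rot: [1.49, 1.569, 2.885]
contact_force: [-0.2, -0.0, 0.4]
grip_width: 0.527
```

Run:
```python
from h import *
to([512,-220,110])
```

```text
t 3.35 tcp [ 511.8 -222.2  115.3] F [-0.2 -0.   0.4] x,z axes [-0.002  0.001 -1.   ] [0.174 0.985 0.   ] twists [ 1.000e-01 -1.799e+02] shift [5.3 0.1 2.2]
```

Now I lower slightly and close gently.

Emit:
{"name": "drive_tool", "arguments": {
  "plan": [
    [[0.004,0,0.001,0,0.03],[0,0,0,0,0.02],[0,0,0,0,0.01],[0,0,0,0,0.005],[0,0,0,0,0.005]]
  ],
  "newtons": 40
}}

```text
t: 3.85
tool_pos: [513.0, -221.4, 113.1]
tcp_rot: [-1.442, 1.57, -0.046]
contact_force: [-1.0, 0.7, 5.8]
grip_width: 0.18
```

Emit:
{"name": "drive_tool", "arguments": {
  "plan": [
    [[0,0,0,0,0.005],[0,0,0,0,0.005],[0,0,0,0,0.005],[0,0,0,0,0.005]]
  ]
}}

```text
t: 4.25
tool_pos: [513.0, -221.4, 113.1]
tcp_rot: [-1.431, 1.57, -0.035]
contact_force: [-1.4, 1.9, 5.5]
grip_width: 0.176
```

Emit:
{"name": "drive_tool", "arguments": {
  "plan": [
    [[-0.001,0,0.004,0,0.005],[0,0,0.008,0,0.005],[0,0,0.008,0,0.005],[0,0,0.006,0,0.005],[0,0,0.004,0,0.005]]
  ]
}}

```text
t: 4.75
tool_pos: [518.4, -191.3, 113.2]
tcp_rot: [-1.992, 1.57, -0.596]
contact_force: [6.5, -2.5, -7.2]
grip_width: 0.18
```

```bash
cat >> h.py <<'E'
def st():
    s=arm.read_state(); p=s["tool_pos"];f=s["contact_force"]
    print("t",s["t"],"BY",round(p@BY,1),"BX",round(p@BX,1),"z",p[2].round(1),"F by,bx,z",round(f@BY,1),round(f@BX,1),f[2].round(1),"grip",s["grip_width"].round(3))
E
python3 - <<'E'
from h import *
st(); to([512,-220,112])
E
```

```text
Traceback (most recent call last):
  File "h.py", line 30, in st
    print("t",s["t"],"BY",round(p@BY,1),"BX",round(p@BX,1),"z",p[2].round(1),"F by,bx,z",round(f@BY,1),round(f@BX,1),f[2].round(1),"grip",s["grip_width"].round(3))
                                                                                                                                          ^^^^^^^^^^^^^^^^^^^^^
AttributeError: 'float' object has no attribute 'round'
```

Emit:
{"name": "drive_tool", "arguments": {
  "plan": [
    [[0.0005,-0.0005,0.004,0,0.005],[0,0,0.006,0,0.005],[0,0,0.006,0,0.005],[0,0,0.004,0,0.005],[0,0,0,0,0.005]]
  ]
}}

```text
t: 5.25
tool_pos: [522.1, -171.0, 113.1]
tcp_rot: [-0.229, 1.57, 1.167]
contact_force: [0.0, 1.8, 4.2]
grip_width: 0.181
```

```bash
sed -i 's/s\["grip_width"\].round(3)/round(s["grip_width"],3)/' h.py
python3 - <<'E'
from h import *
st(); to([512,-220,112])
E
```

```text
t 5.25 BY -76.8 BX 544.0 z 113.1 F by,bx,z 1.8 -0.3 4.2 grip 0.181
t 5.25 tcp [ 522.1 -171.   113.1] F [0.  1.8 4.2] x,z axes [ 0.     0.001 -1.   ] [0.173 0.985 0.001] twists [ 1.000e-01 -1.799e+02] shift [  1.    1.5 -50. ]
```

Emit:
{"name": "drive_tool", "arguments": {
  "plan": [
    [[0,0,0.003,0,0.005],[0,0,0.003,0,0.005],[0,0,0.003,0,0.005],[0,0,0.003,0,0.005],[0,0,0.002,0,0.005]]
  ]
}}

```text
t: 5.75
tool_pos: [524.4, -158.7, 113.1]
tcp_rot: [-2.199, 1.57, -0.805]
contact_force: [1.0, -2.9, 5.9]
grip_width: 0.179
```

Run:
```python
from h import *
st()
```

```text
t 5.75 BY -64.3 BX 544.1 z 113.1 F by,bx,z -2.7 1.5 5.9 grip 0.179
```

Emit:
{"name": "drive_tool", "arguments": {
  "plan": [
    [[0,0,0.0015,0,0.005],[0,0,0.0015,0,0.005],[0,0,0.0015,0,0.005],[0,0,0.0015,0,0.005],[0,0,0,0,0.005]]
  ]
}}

```text
t: 6.25
tool_pos: [525.4, -152.7, 113.1]
tcp_rot: [-2.016, 1.57, -0.621]
contact_force: [1.1, -1.5, 7.0]
grip_width: 0.182
```

Run:
```python
from h import *
st()
c=optics.camera("side"); cv2.imwrite("pics/s2.png",cv2.resize(c["frame"][190:390,180:430],None,fx=3,fy=3,interpolation=cv2.INTER_CUBIC)[:,:,::-1])
st()
```

```text
t 6.25 BY -58.2 BX 544.1 z 113.1 F by,bx,z -1.3 1.3 7.0 grip 0.182
t 6.3 BY -58.2 BX 544.1 z 113.1 F by,bx,z -1.5 1.0 5.9 grip 0.178
```

View pics/s2.png

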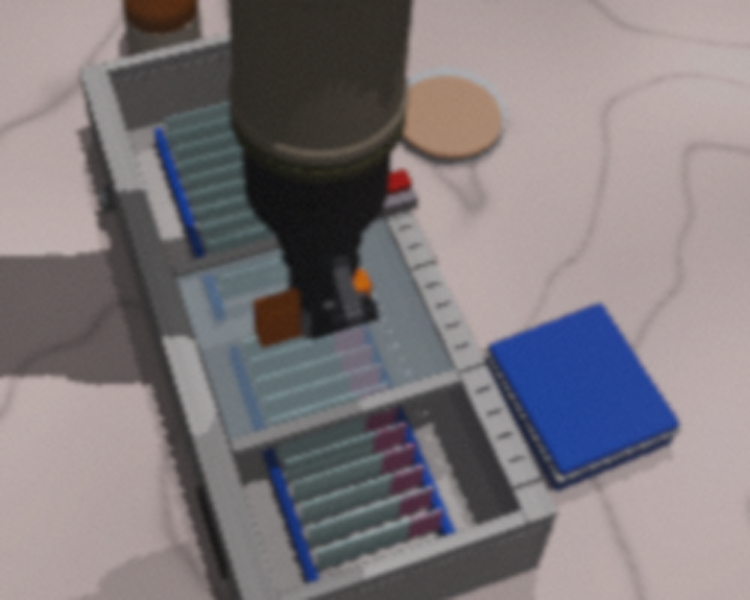

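The side view shows the tab touching the marker at (398,190), with the cover gripped. I go on in 6 mm steps and watch the force.

Emit:
{"name": "drive_tool", "arguments": {
  "plan": [
    [[-0.0003,0,0.0015,0,0.005],[0,0,0.0015,0,0.005],[0,0,0.0015,0,0.005],[0,0,0.0015,0,0.005],[0,0,0,0,0.005]]
  ]
}}

```text
t: 6.8
tool_pos: [526.6, -146.3, 113.1]
tcp_rot: [-1.3, 1.57, 0.096]
contact_force: [4.1, -1.7, 2.1]
grip_width: 0.179
```

Emit:
{"name": "drive_tool", "arguments": {
  "plan": [
    [[0,-0.0002,0.0015,0,0.005],[0,0,0.0015,0,0.005],[0,0,0.0015,0,0.005],[0,0,0.0015,0,0.005],[0,0,0,0,0.005]]
  ]
}}

```text
t: 7.3
tool_pos: [527.7, -140.4, 113.1]
tcp_rot: [-0.096, 1.571, 1.3]
contact_force: [3.1, -2.1, 2.5]
grip_width: 0.181
```

Emit:
{"name": "drive_tool", "arguments": {
  "plan": [
    [[0,-0.0002,0.0015,0,0.005],[0,0,0.0015,0,0.005],[0,0,0.0015,0,0.005],[0,0,0.0015,0,0.005],[0,0,0,0,0.005]]
  ]
}}

```text
t: 7.8
tool_pos: [528.7, -134.5, 113.1]
tcp_rot: [0.972, 1.57, 2.368]
contact_force: [1.8, -1.4, 4.5]
grip_width: 0.179
```

Emit:
{"name": "drive_tool", "arguments": {
  "plan": [
    [[0,-0.0001,0.0015,0,0.005],[0,0,0.0015,0,0.005],[0,0,0.0015,0,0.005],[0,0,0.0015,0,0.005],[0,0,0,0,0.005]]
  ]
}}

```text
t: 8.3
tool_pos: [529.8, -128.6, 113.1]
tcp_rot: [1.163, 1.57, 2.559]
contact_force: [-0.1, -1.4, 5.4]
grip_width: 0.179
```

Emit:
{"name": "drive_tool", "arguments": {
  "plan": [
    [[0,0,0.0015,0,0.005],[0,0,0.0015,0,0.005],[0,0,0.0015,0,0.005],[0,0,0.0015,0,0.005],[0,0,0,0,0.005]]
  ]
}}

```text
t: 8.8
tool_pos: [530.9, -122.6, 113.1]
tcp_rot: [1.005, 1.57, 2.4]
contact_force: [-0.3, -0.8, 5.3]
grip_width: 0.175
```

Emit:
{"name": "drive_tool", "arguments": {
  "plan": [
    [[-0.0002,0,0.0015,0,0.005],[0,0,0.0015,0,0.005],[0,0,0.0015,0,0.005],[0,0,0.0015,0,0.005],[0,0,0,0,0.005]]
  ]
}}

```text
t: 9.3
tool_pos: [532.0, -116.7, 113.1]
tcp_rot: [1.126, 1.57, 2.521]
contact_force: [1.5, -1.0, 1.4]
grip_width: 0.18
```

Emit:
{"name": "drive_tool", "arguments": {
  "plan": [
    [[0,0,0.0015,0,0.005],[0,0,0.0015,0,0.005],[0,0,0.0015,0,0.005],[0,0,0.0015,0,0.005],[0,0,0,0,0.005]]
  ]
}}

```text
t: 9.8
tool_pos: [533.0, -110.9, 113.1]
tcp_rot: [1.189, 1.57, 2.585]
contact_force: [1.1, -1.3, 0.5]
grip_width: 0.178
```

Emit:
{"name": "drive_tool", "arguments": {
  "plan": [
    [[0,0,0.0015,0,0.005],[0,0,0.0015,0,0.005],[0,0,0.0015,0,0.005],[0,0,0.0015,0,0.005],[0,0,0,0,0.005]]
  ]
}}

```text
t: 10.3
tool_pos: [534.0, -105.7, 113.1]
tcp_rot: [2.793, 1.57, -2.096]
contact_force: [1.6, -3.5, -2.1]
grip_width: 0.182
```

Emit:
{"name": "drive_tool", "arguments": {
  "plan": [
    [[0,0,0.001,0,0.005],[0,0,0.001,0,0.005],[0,0,0.001,0,0.005],[0,0,0,0,0.005],[0,0,0,0,0.005]]
  ]
}}

```text
t: 10.8
tool_pos: [534.3, -103.8, 113.2]
tcp_rot: [3.068, 1.569, -1.821]
contact_force: [1.8, -7.1, -2.3]
grip_width: 0.18
```

Run:
```python
from h import *
st()
```

```text
t 10.8 BY -8.5 BX 544.2 z 113.2 F by,bx,z -6.7 3.0 -2.3 grip 0.18
```

Emit:
{"name": "drive_tool", "arguments": {
  "plan": [
    [[0,0,0.001,0,0.005],[0,0,0.001,0,0.005],[0,0,0.001,0,0.005],[0,0,0.001,0,0.005],[0,0,0,0,0.005]]
  ]
}}

```text
t: 11.3
tool_pos: [534.8, -101.0, 113.1]
tcp_rot: [3.103, 1.568, -1.787]
contact_force: [1.0, -10.5, -3.8]
grip_width: 0.18
```

Run:
```python
from h import *
st()
c=optics.camera("side"); cv2.imwrite("pics/s3.png",c["frame"][:,:,::-1])
st()
```

```text
t 11.3 BY -5.7 BX 544.2 z 113.1 F by,bx,z -10.2 2.8 -3.8 grip 0.18
t 11.35 BY -5.7 BX 544.2 z 113.2 F by,bx,z -9.6 2.0 -2.9 grip 0.181
```

The bind is clear: about 10 N total, so about 8 N over the running friction. I back off to BY ≈ −20.7.

Emit:
{"name": "drive_tool", "arguments": {
  "plan": [
    [[0,0,-0.003,0,0.005],[0,0,-0.004,0,0.005],[0,0,-0.004,0,0.005],[0,0,-0.003,0,0.005],[0,0,-0.001,0,0.005]]
  ]
}}

```text
t: 11.85
tool_pos: [532.7, -112.6, 113.1]
tcp_rot: [0.516, 1.57, 1.912]
contact_force: [3.0, 0.5, -2.6]
grip_width: 0.181
```

Run:
```python
from h import *
st()
```

```text
t 11.85 BY -17.4 BX 544.2 z 113.1 F by,bx,z 1.1 2.9 -2.6 grip 0.181
```

Emit:
{"name": "drive_tool", "arguments": {
  "plan": [
    [[0,0,-0.001,0,0.005],[0,0,-0.001,0,0.005],[0,0,-0.001,0,0.005],[0,0,0,0,0.005],[0,0,0,0,0.005]]
  ]
}}

```text
t: 12.35
tool_pos: [532.1, -116.2, 113.2]
tcp_rot: [1.875, 1.57, -3.013]
contact_force: [1.4, 0.9, -4.4]
grip_width: 0.179
```

Run:
```python
from h import *
st()
a=[]
for n in("side","top"):
    c=optics.camera(n)
    a.append(cv2.resize(c["frame"][195:295,240:400] if n=="side" else c["frame"][180:280,270:430],None,fx=3.75,fy=3,interpolation=cv2.INTER_CUBIC)[:,:,::-1])
    for k in blob(c,*RED,8): print(n,cv2.contourArea(k),rect(c,k,98),np.array(rect(c,k,98)[0])@BY[:2])
cv2.imwrite("pics/c4.png",np.vstack(a))
```

```text
t 12.35 BY -21.1 BX 544.2 z 113.2 F by,bx,z 1.2 1.2 -4.4 grip 0.179
side 14.0 ((630.449462890625, -47.64866638183594), (10.475220680236816, 7.976144790649414), 59.0451545715332) 63.64959469912212
top 37.5 ((622.74365234375, -42.447303771972656), (11.510618209838867, 21.271217346191406), 79.44473266601562) 67.41900996124207
```

View pics/c4.png

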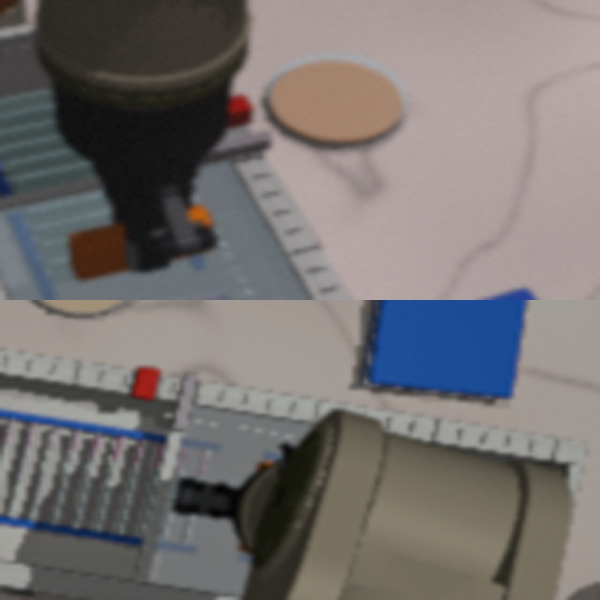

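Gap now: 15.4 mm by kinematics, about 16 mm by camera; the picture shows the marker at (147,383) clear of the tab at (187,390). I release and retreat upwards.

Emit:
{"name": "drive_tool", "arguments": {
  "plan": [
    [[0.0002,0,0,0,0.02],[0,0,0,0,0.03],[0,0,0,0,0.045],[0,0,0,0,0.05],[0,0,0,0,0.05]]
  ]
}}

```text
t: 12.95
tool_pos: [532.2, -116.3, 113.2]
tcp_rot: [-1.964, 1.571, -0.569]
contact_force: [0.4, -0.4, -0.0]
grip_width: 0.588
```

Emit:
{"name": "drive_tool", "arguments": {
  "plan": [
    [[-0.01,0,0,0,0.05],[-0.02,0,0,0,0.05],[-0.04,0,0,0,0.05],[-0.04,0,0,0,0.05],[-0.04,0,0,0,0.05]]
  ]
}}

```text
t: 13.45
tool_pos: [531.9, -116.4, 265.5]
tcp_rot: [-1.771, 1.57, -0.376]
contact_force: [1.0, -0.4, 1.0]
grip_width: 0.586
```

Emit:
{"name": "drive_tool", "arguments": {
  "plan": [
    [[0,0.04,0,0,0.05],[0,0.04,0,0,0.05],[0,0.03,0,0,0.05],[0,0,0,0,0.05],[0,0,0,0,0.05]]
  ]
}}

```text
t: 13.95
tool_pos: [423.9, -97.0, 264.2]
tcp_rot: [-0.986, 1.568, 0.409]
contact_force: [-0.1, 0.2, -0.2]
grip_width: 0.589
```

Run:
```python
from h import *
st()
a=[]
for n in("side","top"):
    c=optics.camera(n)
    a.append(cv2.resize(c["frame"][195:295,240:400] if n=="side" else c["frame"][180:280,270:430],None,fx=3.75,fy=3,interpolation=cv2.INTER_CUBIC)[:,:,::-1])
    for nm,col,z in(("orange",ORANGE,114),("red",RED,98)):
        for k in blob(c,*col,8): r=rect(c,k,z);print(n,nm,cv2.contourArea(k),np.round(r[0],1),np.round(r[1],1),"BY",np.array(r[0])@BY[:2])
cv2.imwrite("pics/c5.png",np.vstack(a))
```

```text
t 13.95 BY -21.1 BX 434.4 z 264.2 F by,bx,z 0.1 -0.2 -0.2 grip 0.589
side orange 207.0 [ 532.4 -118.2] [14.1 67.2] BY -23.04147377459863
side red 33.0 [625.4 -46.4] [11.5 19.7] BY 64.04917713690355
top orange 152.0 [ 530.3 -114.4] [13.5 66.8] BY -19.634959022639904
top red 37.5 [622.7 -42.4] [11.5 21.3] BY 67.41900996124207
```

View pics/c5.png

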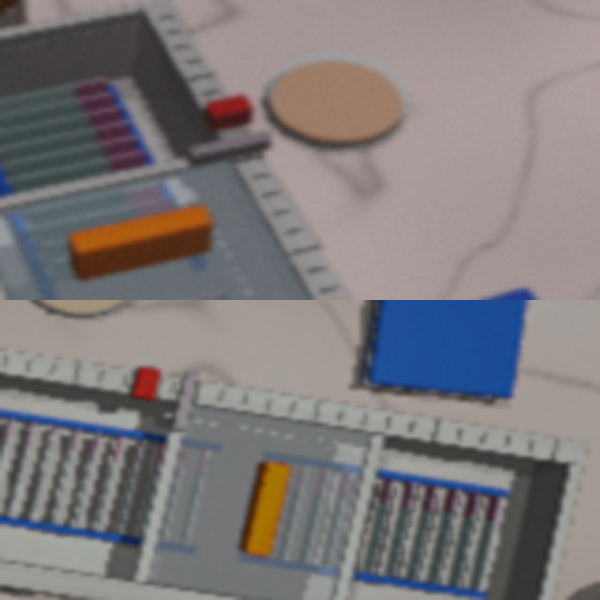

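The picture shows the cover released, the marker at (147,383) ahead of the tab at (187,390), and the arm clear. Both cameras give a gap of about 15.1 mm, so I hand in.

```bash
python3 -c "
from plant import arm
print(arm.job_done())"
```

```text
the job is handed in; nothing more can be done
None
```

The cover was slid until it bound, backed off and released, and the job is handed in. No verdict was reported.

- **Bind:** I slid the cover about 122 mm by its grip, pushing the marker from about 57 mm on. It bound at about 10 N along the rails, roughly 8 N over the running friction, and I pushed no further.
- **Gap:** I backed the cover off 15.4 mm by the arm's own position, then let go and drew the arm clear at about 14 s. After release both cameras put the gap at about 15.1 mm, within their 2 mm calibration.
- **Disagreement:** Before release, one rough top-camera estimate gave 16.5 mm, mixing camera and arm positions.
- **Marker and bystanders:** The top camera measured the marker at the same place before and after letting go. The dish and slide case look undisturbed in the last pictures. I did not check the jar and bottle again at the end; the arm kept above or away from them throughout.

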